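Photograph both sides of a tattoo practice plate and hang it up

TASK

Lift the grey practice plate out of its wooden slot and hold its decorated side squarely and centrally in front of the camera lens, upright, about 20 cm away and still for a second; then turn it round and show the plain back in the same way. Then hang the plate by its hole on the purple peg, either side out, and let it hang still. Leave the other things on the table where they are.

Things in the scene. Friction and masses are not known exactly. Their poses are not given: they have to be found in the camera images.
- plate: grey rigid practice plate, 8 mm thick (its x), 120 mm wide (y), 160 mm tall (z), standing upright in the rack's slot. Origin: middle of its lower edge. Its +x axis points out of the decorated side (white panel with a purple, black and red motif); the -x side is plain. About 0.17 kg
- plate_hole (a point): centre of the plate's round through hole, 24 mm in diameter, 115 mm above the lower edge, 45 mm below the top edge; the hole runs along the plate's x
- plate_centre (a point): centre of the plate, 80 mm above its lower edge, 80 mm below its top edge
- rack: fixed light wooden rack, 100 x 150 x 48 mm (x, y, z), with one slot along its y, 11 mm wide, from 48 mm down to its floor 12 mm above the table. Origin: centre of its underside
- hanger: fixed steel stand with the purple peg. Origin: on the table under the middle of the peg. The peg points along its -x, rising 10 degrees; the upright (14 mm thick, 172 mm tall) stands at x = +42 mm, on a foot 100 mm in diameter and 12 mm high
- peg_tip (a point): centre of the purple peg's free end, a ball 12 mm in diameter, 176 mm above the table. The peg is 10 mm in diameter and 70 mm long
- peg_root (a point): the peg's axis at its fixed end, by the upright, 164 mm above the table
- mirror_stand: fixed stand of the same shape with a black peg on which a round black hand mirror hangs: not to be used, 176 mm tall. Origin and axes as for the purple one
- camera: fixed black camera on a foot, with a white ring light 184 mm across round it, 242 mm tall. Origin: on the table under the front of the lens. The lens looks along its -x; the body reaches to x = +110 mm, and the ring light's face lies 42 mm behind the lens front
- lens (a point): centre of the front of the camera lens, 52 mm across, 150 mm above the table; looks along its own -x
- ink_red: bystander, loose: small red ink bottle with black cap, 34 mm wide, 100 mm tall. Origin: centre of its underside
- ink_yellow: bystander, loose: small yellow ink bottle with black cap, 34 mm wide, 100 mm tall. Origin: centre of its underside
- wipes_box: bystander, loose: green wipes box with white lid, 110 x 180 x 63 mm (x, y, z). Origin: centre of its underside
- cap_tray: bystander, loose: low aluminium ink tray with dividers, 90 x 130 x 22 mm. Origin: centre of its underside
- tattoo_pen: bystander, loose: black and silver tattoo pen lying along its x axis, 155 mm long, 24 mm high. Origin: centre of its underside

How it is judged:
On the way, in this order (a step that is already met when the one before it is completed fails the run):
1. the decorated side is held squarely before the lens, 13 to 27 cm away, centred within 40 mm, square within 15 degrees, upright, still for half a second (x of lens in the frame of plate above 0.1 m and x of plate_centre in the frame of lens between -0.27 and -0.13 m and y of plate_centre in the frame of lens between -0.04 and 0.04 m and z of plate_centre in the frame of lens between -0.04 and 0.04 m and angle between the x axis of plate and the x axis of lens, either way round below 0.26 rad and angle between plate's own z axis and vertical below 0.35 rad and linear speed of plate below 0.04 m/s), for 0.5 s.
2. then the plain back is held in the same way (x of lens in the frame of plate below -0.1 m and x of plate_centre in the frame of lens between -0.27 and -0.13 m and y of plate_centre in the frame of lens between -0.04 and 0.04 m and z of plate_centre in the frame of lens between -0.04 and 0.04 m and angle between the x axis of plate and the x axis of lens, either way round below 0.26 rad and angle between plate's own z axis and vertical below 0.35 rad and linear speed of plate below 0.04 m/s), for 0.5 s.
At the end, for the whole second after the job is handed in: The plate hangs upright (within 17 degrees) and still (under 60 mm/s), carried by the purple peg through its hole (hole centre between the peg's ends, within 12 mm sideways), square to the peg within 28 degrees (x of plate_hole in the frame of hanger between -0.033 and 0.036 m and y of plate_hole in the frame of hanger between -0.012 and 0.012 m and z of plate_hole in the frame of hanger between 0.148 and 0.184 m and contact force between plate and hanger above 0.4 N and angle between the x axis of plate and the x axis of hanger, either way round below 0.5 rad and angle between plate's own z axis and vertical below 0.3 rad and linear speed of plate below 0.06 m/s); the robot touches nothing.
It fails at once if another thing on the table is moved more than 30 mm (distance of any of ink_red, ink_yellow, wipes_box, cap_tray, tattoo_pen from where it was at the start of the episode above 0.03 m).
It also fails if it takes over 72 s, if anything falls off the work surface, if the arm or the gripper's body presses on something with over 40 N, if the wrist force passes 120 N, or if a joint passes its speed limit or range.

ROBOT

A 6-joint arm with a two-finger parallel gripper is mounted at the origin on the work surface. World frame = base frame: x ahead of the robot, y to its left, z up, the work surface at z = 0. Lengths are in m, angles in rad, forces in N, time in s.
With the tool pointing down it reaches from about 0.35 to 0.85 m from the base axis. Payload 8.1 kg.
Tool frame: the origin (TCP) lies on the centre line of the jaws, within the pads' length; the fingertips stand robot.tips_ahead ahead of it and the grasp point (between the pads) lies 6 mm ahead of it (robot.tips_ahead is the distance from the TCP to the fingertips, in m); z points along the fingers, y is the line along which they close (so a half turn about z gives the same grasp; the last joint's range is limited). The gripper opens to 93 mm and grips with 3 to 60 N. Pads are 15 mm wide; open, the fingers measure 128 mm over their backs; the gripper's body (75 mm by 188 mm) begins 65 mm behind the grasp point.
Start: joints at [-1.317, 0.13, 1.488, -0, 1.523, -0.085], TCP at [0.199, -0.566, 0.244] pointing down, gripper open.
Joint ranges: [-2.96, 2.96], [-0.89, 2.26], [0.02, 2.5], [-1.34, 4.48], [0, 2.73], [-2.66, 2.66]. Speed limits (rad/s): [2.39, 2.39, 2.79, 3.14, 3.14, 3.14].

INTERFACE

Orientations are given as a rotation vector (axis times angle).
In Python, from plant import robot gives the robot as it stands.
- The arm moves only by the tool apply_moves, never from a script. Its arguments are lists of equal length, an entry for each row: "delta_pos": the shift along the tool's x, y, z in cm, a list of three; "twist": the turn about the tool's z in rad. A call has 1 to 8 rows; each row shifts and turns the commanded pose from where the row before left it, along the tool's axes as they then stand; what a row does not reach is not made up. A row lasts 1/8 s, in which the tool goes at most 62.5 mm and 10.7 degrees, less where a joint would pass 70% of its speed; a pose out of reach is approached as far as the arm can. A call with a gripper value outside its range is refused whole. "gripper" is the finger opening in cm, from 0 to 9.3, set as the call begins (left out, the last holds). The fingers move at their own pace and stop on an object; "squeeze" is the grip in N (left out, the last holds). Time passes only in rows, so rows that do not move let the fingers close. It gives the time, the measured TCP pose, the force, the opening and the grip force at its end, in the units of the state.
- robot.read_state(): the state, without advancing time (a new reading comes with each control period).
- robot.read_camera(name): name is "side" or "top" or "wrist"; returns a dict with "frame" (420x560x3 uint8, red, green, blue), "vertical_fov" (degrees; the focal length in pixels is half the picture's height over the tangent of half this angle, whatever the lens; pixels are square), "cx", "cy" (the principal point, pixels), "R" (3x3) and "t" (3): a world point X has camera coordinates R X + t. Camera axes: x right, y down, z forward; pixel columns grow to the right and rows downward; lengths in m; the calibration is good to about 2 mm. A picture is of the moment at which its call begins. There is no depth.
- robot.close_job(): hands the job in; it is judged then, once.
The state is a dict: "t": time; "q": joint angles; "dq": joint speeds; "joint_torque": joint torques, N m; "tool_pos": TCP position; "orientation": TCP orientation; "force": force on the tool from outside, world axes, zero at the start; "wrist_torque": the same for the moment, N m; "opening": finger opening in m; "gripper_force": force on a finger pad.
Only numpy, scipy, OpenCV 4.12 (cv2) and the standard library are available. Lean on these libraries where they do the work, as an engineer would, in place of code of your own. Each camera call takes 0.05 s, during which the arm holds its last target. There are 200 camera calls.

## Working session

There is one attempt and no reset: what is moved stays moved. The work goes in short steps, Python scripts to look and compute and a tool call to move; the robot and the scene stay as the last step left them, time stands still between calls to the robot, and variables do not carry over. Pictures are saved under pics/ and viewed, at most 10 in all, crops included, and the job is handed in when it is done.

Besides the shell and the picture viewer there is one more tool, called by a JSON object that holds its "method" and its "body", one argument or row to a line. apply_moves: Moves the arm, as the interface text tells. Its arguments: {"type":"object","properties":{"delta_pos":{"type":"array"},"twist":{"type":"array"},"gripper":{"type":"number"},"squeeze":{"type":"number"}},"required":["delta_pos","twist"]}

```bash
mkdir -p pics; ls; python3 - <<'E'
from plant import robot
import cv2,numpy as np
print(robot.read_state(), robot.tips_ahead)
for n in ["side","top","wrist"]:
    c=robot.read_camera(n); cv2.imwrite(f"pics/{n}0.png",c["frame"][:,:,::-1]); np.save(f"pics/{n}0.npy",c,allow_pickle=True)
    print(n,c["vertical_fov"],c["cx"],c["cy"],c["R"],c["t"])
E
```

```text
pics
{'t': 0.0, 'q': array([-1.31741747e+00,  1.31141277e-01,  1.48927625e+00, -3.88313546e-05,
        1.52299296e+00, -8.53653867e-02]), 'dq': array([-0.00090154,  0.00173379,  0.00148957,  0.00083379, -0.00174494,
        0.00079616]), 'joint_torque': array([ 9.41469102e-05, -5.59846866e+01, -4.91758025e+01,  7.68182008e-02,
        3.51621467e-02, -2.10824537e-04]), 'tool_pos': array([ 0.19927806, -0.56538629,  0.24260095]), 'orientation': array([-3.09485617e+00, -5.29255943e-01,  3.00130203e-04]), 'force': array([-0.18605795, -0.33662422, -0.05988192]), 'wrist_torque': array([ 0.01898507,  0.01733373, -0.0142963 ]), 'gripper_force': 0.0, 'opening': 0.09279969156969393} 0.025
side 55.68164782422455 272.6962514313383 214.76296981861756 [[ 0.91667722 -0.39961741  0.00296553]
 [-0.29286029 -0.67680057 -0.67540643]
 [ 0.27191124  0.6182612  -0.73743973]] [-0.53144815  0.25102396  0.89056641]
top 42.953144344346946 278.23338310437447 210.2667203969185 [[ 0.01545565 -0.99982087  0.01092512]
 [-0.99044887 -0.01680617 -0.13685244]
 [ 0.13701154 -0.00870562 -0.9905312 ]] [-0.02181254  0.58108254  1.67999912]
wrist 60.55864988392273 284.3077037356672 206.92880272704926 [[ 0.33364001 -0.94269709 -0.00255606]
 [-0.90534849 -0.32117489  0.27783233]
 [-0.26273267 -0.09038185 -0.96062618]] [-0.59927757 -0.03349699  0.39081959]
```

View pics/top0.png

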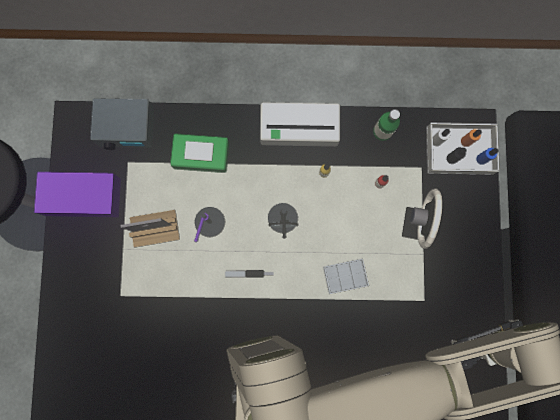

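View pics/side0.png

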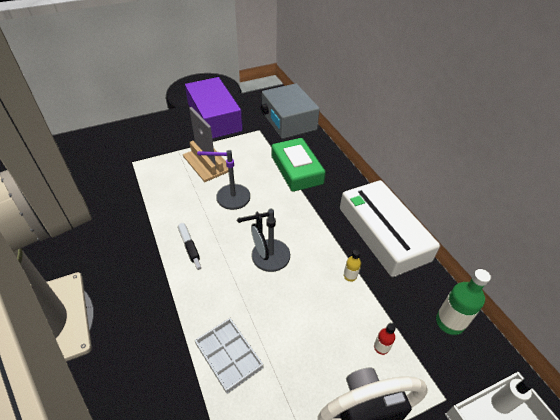

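```bash
python3 - <<'E'
import cv2,numpy as np
t=cv2.imread("pics/top0.png");s=cv2.imread("pics/side0.png")
f=lambda im,x,y,w,h:cv2.resize(im[y:y+h,x:x+w],(400,300),interpolation=cv2.INTER_CUBIC)
m=np.vstack([np.hstack([f(t,110,180,132,99),f(t,370,170,100,75)]),np.hstack([f(s,170,90,120,90),f(s,310,330,120,90)])])
cv2.imwrite("pics/m0.png",m)
E
```

```text
(no output)
```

View pics/m0.png

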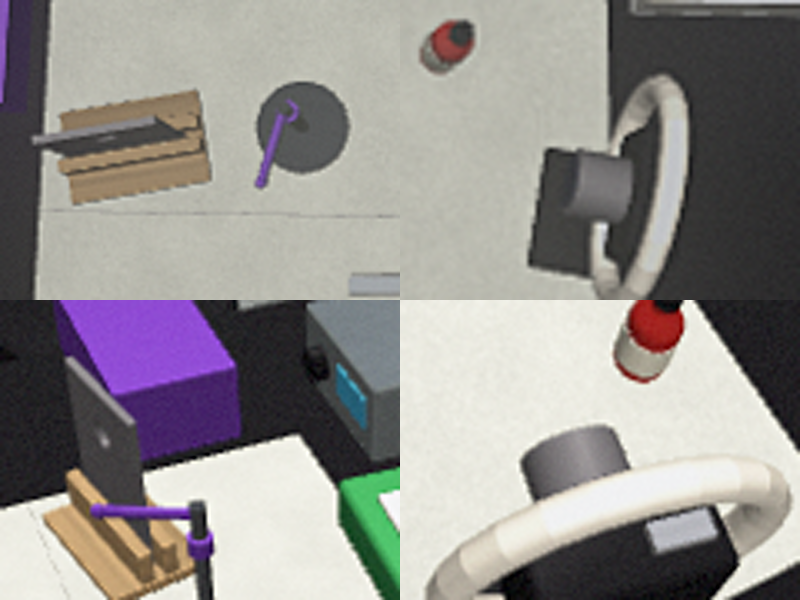

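```bash
cat > h.py <<'E'
import numpy as np,cv2
def ray(c,p):
    f=210/np.tan(np.radians(c["vertical_fov"])/2); R=np.array(c["R"]);t=np.array(c["t"])
    d=R.T@np.array([(p[0]-c["cx"])/f,(p[1]-c["cy"])/f,1]); return -R.T@t,d/np.linalg.norm(d)
def onz(c,p,z):
    o,d=ray(c,p); return o+d*(z-o[2])/d[2]
def proj(c,X):
    f=210/np.tan(np.radians(c["vertical_fov"])/2); v=np.array(c["R"])@X+np.array(c["t"]); return [c["cx"]+f*v[0]/v[2],c["cy"]+f*v[1]/v[2]]
def tri(c1,p1,c2,p2):
    o1,d1=ray(c1,p1);o2,d2=ray(c2,p2)
    s=np.linalg.lstsq(np.c_[d1,-d2],o2-o1,rcond=None)[0]
    a,b=o1+s[0]*d1,o2+s[1]*d2; return (a+b)/2,np.linalg.norm(a-b)
E
cat > m.py <<'E'
from h import *
T=np.load("pics/top0.npy",allow_pickle=True).item();S=np.load("pics/side0.npy",allow_pickle=True).item()
np.set_printoptions(precision=4,suppress=True)
def purple(c,x0,x1,y0,y1):
    h=cv2.cvtColor(c["frame"],cv2.COLOR_RGB2HSV); m=cv2.inRange(h,(125,90,50),(150,255,255)); k=np.zeros_like(m);k[y0:y1,x0:x1]=m[y0:y1,x0:x1]
    ys,xs=np.nonzero(k); return xs,ys
xs,ys=purple(T,185,225,205,250); i=np.argsort(ys)
print("top purple",len(xs),"low end",xs[i[-8:]],ys[i[-8:]],"high",xs[i[:8]],ys[i[:8]])
pt=np.c_[xs,ys].astype(float); v=cv2.fitLine(pt.astype(np.float32),cv2.DIST_HUBER,0,.01,.01).ravel(); print("line",v)
xs,ys=purple(S,190,245,140,180); i=np.argsort(xs)
print("side",xs[i[:8]],ys[i[:8]])
print("tip", onz(T,(196.7,239.5),.176), tri(T,(196.7,239.5),S,(199.5,153.3)), onz(S,(199.5,153.3),.176))
a,b=onz(T,(121.5,226.5),.172),onz(T,(161.5,220),.172); print("edge",a,b,np.linalg.norm(a-b),np.degrees(np.arctan2(*(b-a)[1::-1])))
a,b=onz(S,(190.4,107.1),.172),onz(S,(210.5,126),.172); print("edge side",a,b,np.linalg.norm(a-b))
a,b=onz(T,(413,215.5),.15),onz(T,(427.2,217.7),.15); print("lens",a,b)
a,b=onz(T,(406.75,207.5),.012),onz(T,(402.5,236.5),.012); print("foot",a,b,(a+b)/2)
# rack top view corners
for p in [(60,112),(197,92),(210,180),(75,203)]: print("rackc",onz(T,(110+p[0]*.33,180+p[1]*.33),.03))
# hanger foot centre
for p in [(303,127)]: print("hfoot",onz(T,(110+p[0]*.33,180+p[1]*.33),.012))
# rod on plan: bottle colours
h=cv2.cvtColor(T["frame"],cv2.COLOR_RGB2HSV)
w=cv2.inRange(T["frame"][185:255,400:450],(190,185,165),(255,255,255))
print(onz(T,(284,220),.0))
E
python3 m.py
```

```text
top purple 74 low end [197 195 196 197 195 196 195 196] [238 239 239 239 240 240 241 241] high [205 206 206 207 207 207 201 202] [213 214 215 215 216 217 218 218]
line [  0.3463  -0.9381 199.4592 228.0085]
side [197 197 198 198 198 198 199 199] [152 153 152 151 153 154 152 153]
tip [0.4718 0.227  0.176 ] (array([0.4716, 0.2271, 0.1754]), np.float64(0.0004536210709563963)) [0.4712 0.2263 0.176 ]
edge [0.5069 0.4505 0.172 ] [0.5282 0.3336 0.172 ] 0.11879635486502264 -79.68199800747934
edge side [0.5093 0.4515 0.172 ] [0.5351 0.3362 0.172 ] 0.11821241097016795
lens [ 0.5571 -0.4185  0.15  ] [ 0.5511 -0.4613  0.15  ]
foot [ 0.6016 -0.4349  0.012 ] [ 0.5057 -0.4193  0.012 ] [ 0.5537 -0.4271  0.012 ]
rackc [0.5528 0.466  0.03  ]
rackc [0.5768 0.3214 0.03  ]
rackc [0.4829 0.3037 0.03  ]
rackc [0.4563 0.445  0.03  ]
hfoot [0.5431 0.2093 0.012 ]
[ 0.5549 -0.0322  0.    ]
```

{"method": "apply_moves", "body": {
  "delta_pos": [
    [0,0,-1],
    [0,0,-1],
    [0,0,-1],
    [0,0,-1],
    [0,0,-1],
    [0,0,-1],
    [0,0,-1],
    [0,0,0]
  ],
  "twist": [-0.176,-0.176,-0.176,-0.176,-0.176,-0.176,-0.176,-0.176],
  "gripper": 4
}}

```text
t: 1.15
tool_pos: [0.1995, -0.5662, 0.3144]
orientation: [2.01, 2.413, -0.001]
force: [-0.2, -0.3, 0.4]
opening: 0.0399
gripper_force: 0.0
```

```bash
cat > go.py <<'E'
import sys,numpy as np
from plant import robot
from scipy.spatial.transform import Rotation as Ro
s=robot.read_state(); R=Ro.from_rotvec(s["orientation"]).as_matrix()
yaw=np.degrees(np.arctan2(R[1,1],R[0,1]))
print("t",round(s["t"],2),"pos",s["tool_pos"].round(4),"yaw",round(yaw,2),"tz",R[:,2].round(3),"q6",s["q"][5].round(2),"F",s["force"].round(1),"open",round(s["opening"],4),"gf",round(s["gripper_force"],1))
if len(sys.argv)>1:
    x,y,z=map(float,sys.argv[1:4]); d=R.T@(np.array([x,y,z])-s["tool_pos"])*100
    print("delta cm",d.round(2),"rows@5cm",np.linalg.norm(d)/5, "twist", round(-np.radians((float(sys.argv[4])-yaw+180)%360-180),3) if len(sys.argv)>4 else "")
E
python3 go.py .519 .392 .30 10.2
```

```text
t 1.15 pos [ 0.1995 -0.5662  0.3144] yaw 10.42 tz [ 0.    -0.001 -1.   ] q6 -1.5 F [-0.2 -0.3  0.4] open 0.0399 gf 0.0
delta cm [88.46 48.75  1.35] rows@5cm 20.202377940057367 twist 0.004
```

{"method": "apply_moves", "body": {
  "delta_pos": [
    [4,3.5,0],
    [4,3.5,0],
    [4,3.5,0],
    [4,3.5,0],
    [4,3.5,0],
    [4,3.5,0],
    [4,3.5,0],
    [4,3.5,0]
  ],
  "twist": [0,0,0,0,0,0,0,0]
}}

```text
t: 2.15
tool_pos: [0.4196, -0.2002, 0.3135]
orientation: [2.018, 2.408, -0.0]
force: [0.1, -0.6, 0.1]
opening: 0.0399
gripper_force: 0.0
```

{"method": "apply_moves", "body": {
  "delta_pos": [
    [5,2,0],
    [5,2,0],
    [5,2,0],
    [5,2,0],
    [5,2,0],
    [5,2,0],
    [5,2,0],
    [5,2,0]
  ],
  "twist": [0,0,0,0,0,0,0,0]
}}

```text
t: 3.15
tool_pos: [0.5066, 0.2218, 0.3134]
orientation: [2.017, 2.408, -0.0]
force: [0.1, 0.5, -0.6]
opening: 0.0398
gripper_force: 0.0
```

```bash
python3 go.py .519 .392 .30 10.2; python3 - <<'E'
from plant import robot
import cv2,numpy as np
c=robot.read_camera("wrist"); cv2.imwrite("pics/w1.png",c["frame"][:,:,::-1]); np.save("pics/w1.npy",c,allow_pickle=True)
E
```

```text
t 3.15 pos [0.5066 0.2218 0.3134] yaw 10.09 tz [-0. -0. -1.] q6 0.14 F [ 0.1  0.5 -0.6] open 0.0398 gf 0.0
delta cm [16.53  4.21  1.34] rows@5cm 3.4227226074031827 twist -0.002
```

View pics/w1.png

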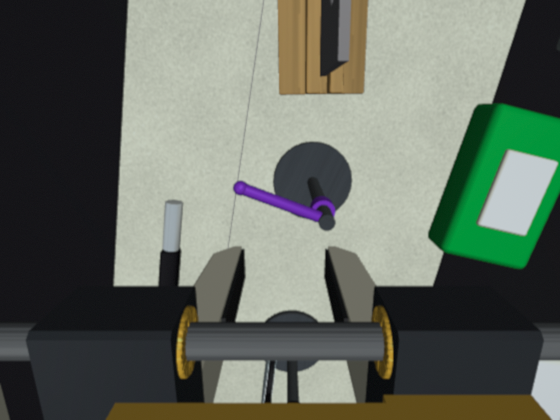

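```bash
python3 - <<'E'
from h import *
np.set_printoptions(precision=4,suppress=True)
c=np.load("pics/w1.npy",allow_pickle=True).item()
a=onz(c,(239.5,188),.176); b=onz(c,(318,214.5),.164)
print("tip",a,"root",b,np.linalg.norm(b-a),np.degrees(np.arctan2(*(b-a)[1::-1])))
T=np.load("pics/top0.npy",allow_pickle=True).item();S=np.load("pics/side0.npy",allow_pickle=True).item()
print("foot", onz(c,(312,179),.012))
for p in [(338,0),(352,0),(338,60),(350,62)]: print(onz(c,p,.172))
print(proj(T,b),proj(S,b))
E
```

```text
tip [0.4694 0.2277 0.176 ] root [0.5368 0.2137 0.164 ] 0.06994510504749989 -11.742848754692844
foot [0.5431 0.2139 0.012 ]
[0.5176 0.3724 0.172 ]
[0.5273 0.3742 0.172 ]
[0.5261 0.3343 0.172 ]
[0.5351 0.3345 0.172 ]
[np.float64(202.53403272158084), np.float64(218.10123333087148)] [np.float64(225.54435661868854), np.float64(153.43508020388296)]
```

{"method": "apply_moves", "body": {
  "delta_pos": [
    [4,1,0],
    [4,1,0],
    [4,1,0],
    [4,1,0],
    [0,0,0],
    [0,0,0]
  ],
  "twist": [0,0,0,0,0,0]
}}

```text
t: 3.95
tool_pos: [0.5178, 0.3842, 0.313]
orientation: [-2.017, -2.408, 0.002]
force: [1.1, 0.5, -0.2]
opening: 0.0401
gripper_force: 0.0
```

```bash
python3 go.py .519 .392 .30 10.2; python3 - <<'E'
from plant import robot
import cv2,numpy as np
c=robot.read_camera("wrist"); cv2.imwrite("pics/w2.png",c["frame"][:,:,::-1]); np.save("pics/w2.npy",c,allow_pickle=True)
E
```

```text
t 3.95 pos [0.5178 0.3842 0.313 ] yaw 10.1 tz [-0.001 -0.001 -1.   ] q6 0.38 F [ 1.1  0.5 -0.2] open 0.0401 gf 0.0
delta cm [0.75 0.25 1.3 ] rows@5cm 0.3048259846560192 twist -0.002
```

View pics/w2.png

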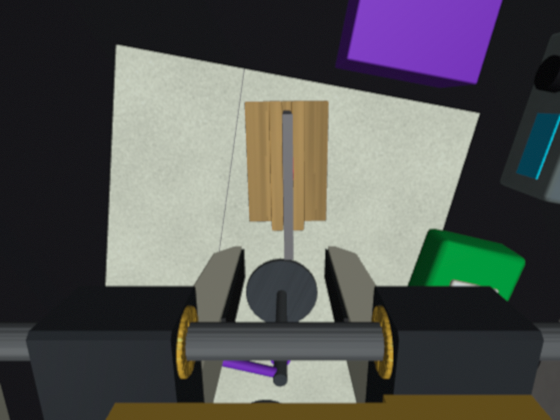

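```bash
python3 - <<'E'
from h import *
np.set_printoptions(precision=4,suppress=True)
c=np.load("pics/w2.npy",allow_pickle=True).item()
a=onz(c,(287.5,112),.172);b=onz(c,(289.5,259),.172);print(a,b,np.linalg.norm(a-b),(a+b)/2,np.degrees(np.arctan2(*(b-a)[1::-1])))
E
```

```text
[0.5076 0.4539 0.172 ] [0.5309 0.3353 0.172 ] 0.1209266476455144 [0.5193 0.3946 0.172 ] -78.87109039384153
```

{"method": "apply_moves", "body": {
  "delta_pos": [
    [1.0,0.3,1],
    [0,0,4],
    [0,0,4],
    [0,0,3],
    [0,0,2],
    [0,0,0],
    [0,0,0]
  ],
  "twist": [-0.015,0,0,0,0,0,0]
}}

```text
t: 4.88
tool_pos: [0.5199, 0.3953, 0.1752]
orientation: [1.999, 2.423, 0.003]
force: [-0.2, 0.4, 1.1]
opening: 0.0402
gripper_force: 0.0
```

{"method": "apply_moves", "body": {
  "delta_pos": [
    [0,0,0],
    [0,0,0],
    [0,0,0],
    [0,0,0],
    [0,0,0]
  ],
  "twist": [0,0,0,0,0],
  "gripper": 0,
  "squeeze": 35
}}

```text
t: 5.5
tool_pos: [0.5191, 0.395, 0.1739]
orientation: [-1.999, -2.423, -0.0]
force: [-0.8, -0.9, 0.6]
opening: 0.0077
gripper_force: 35.0
```

```bash
python3 go.py .5193 .3946 .173 11.1
```

```text
t 5.5 pos [0.5191 0.395  0.1739] yaw 10.95 tz [ 0.  0. -1.] q6 0.38 F [-0.8 -0.9  0.6] open 0.0077 gf 35.0
delta cm [-0.04  0.01  0.09] rows@5cm 0.019922991835679808 twist -0.003
```

{"method": "apply_moves", "body": {
  "delta_pos": [
    [0,0,-1.5],
    [0,0,-2],
    [0,0,-3],
    [0,0,-3],
    [0,0,-3],
    [0,0,-3],
    [0,0,-3],
    [0,0,-1.5]
  ],
  "twist": [0,0,0,0,0,0,0,0]
}}

```text
t: 6.5
tool_pos: [0.5196, 0.3952, 0.3776]
orientation: [1.999, 2.422, 0.007]
force: [0.4, 0.2, -1.3]
opening: 0.0074
gripper_force: 35.0
```

```bash
python3 go.py .588 -.221 .374 -99; python3 - <<'E'
from plant import robot
import cv2,numpy as np
a=[robot.read_camera(n)["frame"][:,:,::-1] for n in ("side","top")]
cv2.imwrite("pics/l1.png",np.hstack([a[0][:300,100:400],a[1][120:420,100:400]]))
E
```

```text
t 6.5 pos [0.5196 0.3952 0.3776] yaw 10.94 tz [ 0.004  0.003 -1.   ] q6 0.38 F [ 0.4  0.2 -1.3] open 0.0074 gf 35.0
delta cm [-61.8   -4.99   0.23] rows@5cm 12.400197841637148 twist 1.919
```

View pics/l1.png

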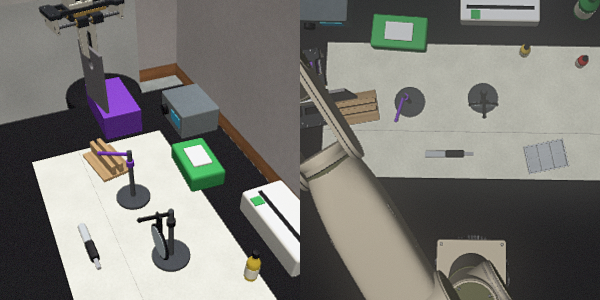

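{"method": "apply_moves", "body": {
  "delta_pos": [
    [-2,-0.2,0],
    [-3.5,-0.3,0],
    [-4,-0.3,0],
    [-4,-0.3,0],
    [-4,-0.3,0],
    [-4,-0.3,0],
    [-4,-0.3,0],
    [-4,-0.3,0]
  ],
  "twist": [0,0,0,0,0,0,0,0]
}}

```text
t: 7.6
tool_pos: [0.5516, 0.0984, 0.3717]
orientation: [-1.999, -2.421, 0.004]
force: [0.5, -0.5, -1.6]
opening: 0.0076
gripper_force: 35.0
```

{"method": "apply_moves", "body": {
  "delta_pos": [
    [-4,-0.3,0],
    [-4,-0.3,0],
    [-4,-0.3,0],
    [-4,-0.3,0],
    [-4,-0.3,0],
    [-4,-0.4,0],
    [-4,-0.4,0],
    [-4,-0.4,0]
  ],
  "twist": [0,0,0,0,0,0,0,0]
}}

```text
t: 8.6
tool_pos: [0.5853, -0.2205, 0.3716]
orientation: [-1.999, -2.42, 0.002]
force: [0.3, 0.5, -1.7]
opening: 0.0076
gripper_force: 35.0
```

{"method": "apply_moves", "body": {
  "delta_pos": [
    [0,0,0],
    [0,0,0],
    [0,0,0],
    [0,0,0],
    [0,0,0],
    [0,0,0],
    [0,0,0],
    [0,0,0]
  ],
  "twist": [0.1,0.17,0.17,0.17,0.17,0.17,0.17,0.17]
}}

```text
t: 9.6
tool_pos: [0.5853, -0.2191, 0.3715]
orientation: [-3.055, -0.724, 0.004]
force: [-0.2, -0.8, -0.9]
opening: 0.0074
gripper_force: 35.0
```

{"method": "apply_moves", "body": {
  "delta_pos": [
    [0,0,0],
    [0,0,0],
    [0,0,0],
    [0,0,0],
    [0,0,0],
    [0,0,0]
  ],
  "twist": [0.17,0.17,0.17,0.12,0,0]
}}

```text
t: 10.35
tool_pos: [0.5861, -0.2187, 0.3727]
orientation: [-3.132, 0.245, 0.002]
force: [-0.2, 0.1, -1.3]
opening: 0.0077
gripper_force: 35.0
```

```bash
python3 go.py .588 -.221 .232 -99
```

```text
t 10.35 pos [ 0.5861 -0.2187  0.3727] yaw -98.94 tz [-0.001  0.001 -1.   ] q6 1.29 F [-0.2  0.1 -1.3] open 0.0077 gf 35.0
delta cm [ 0.24  0.2  14.07] rows@5cm 2.81415020560216 twist 0.001
```

{"method": "apply_moves", "body": {
  "delta_pos": [
    [0.2,0.2,2],
    [0,0,3],
    [0,0,3],
    [0,0,3],
    [0,0,2],
    [0,0,1],
    [0,0,0],
    [0,0,0]
  ],
  "twist": [0,0,0,0,0,0,0,0]
}}

```text
t: 11.35
tool_pos: [0.5891, -0.221, 0.2351]
orientation: [3.131, -0.248, 0.003]
force: [-0.1, -0.2, -1.3]
opening: 0.0079
gripper_force: 35.0
```

```bash
python3 go.py .588 -.221 .232 -99; python3 - <<'E'
from plant import robot
import cv2,numpy as np
a=[robot.read_camera(n)["frame"][:,:,::-1] for n in ("side","top")]
cv2.imwrite("pics/p1.png",np.hstack([a[0][120:420,160:560],a[1][120:420,200:500]]))
E
```

```text
t 11.35 pos [ 0.5891 -0.221   0.2351] yaw -99.05 tz [ 0.002 -0.001 -1.   ] q6 1.29 F [-0.1 -0.2 -1.3] open 0.0079 gf 35.0
delta cm [-0.11  0.02  0.31] rows@5cm 0.06649871442380698 twist -0.001
```

View pics/p1.png

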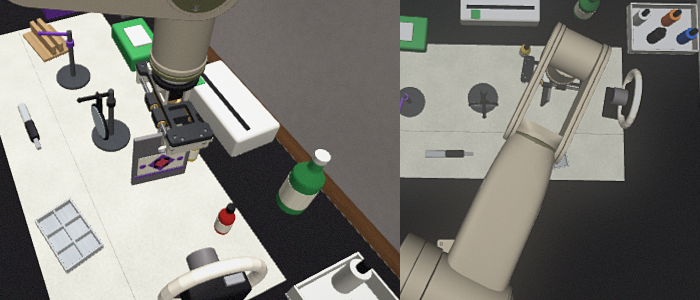

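{"method": "apply_moves", "body": {
  "delta_pos": [
    [0,0,0],
    [0,0,0],
    [0,0,0],
    [0,0,0],
    [0,0,0],
    [0,0,0],
    [0,0,0],
    [0,0,0]
  ],
  "twist": [0,0,0,0,0,0,0,0]
}}

```text
t: 12.45
tool_pos: [0.5884, -0.2207, 0.2336]
orientation: [-3.132, 0.248, 0.0]
force: [-0.5, -0.1, -1.9]
opening: 0.0078
gripper_force: 35.0
```

{"method": "apply_moves", "body": {
  "delta_pos": [
    [0,0,-2],
    [0,0,-2],
    [0,0,0],
    [0,0,0],
    [0,0,0],
    [0,0,0],
    [0,0,0],
    [0,0,0]
  ],
  "twist": [0,-0.1,-0.17,-0.17,-0.17,-0.17,-0.17,-0.17]
}}

```text
t: 13.45
tool_pos: [0.5888, -0.2208, 0.2756]
orientation: [2.78, 1.46, 0.002]
force: [0.5, -0.4, -2.2]
opening: 0.0079
gripper_force: 35.0
```

{"method": "apply_moves", "body": {
  "delta_pos": [
    [0,0,0],
    [0,0,0],
    [0,0,0],
    [0,0,0],
    [0,0,0],
    [0,0,0],
    [0,0,0],
    [0,0,0]
  ],
  "twist": [-0.17,-0.17,-0.17,-0.17,-0.17,-0.17,-0.17,-0.17]
}}

```text
t: 14.45
tool_pos: [0.5889, -0.2208, 0.2755]
orientation: [1.243, 2.883, -0.0]
force: [0.3, -0.1, -1.6]
opening: 0.0081
gripper_force: 35.0
```

{"method": "apply_moves", "body": {
  "delta_pos": [
    [0,0,0],
    [0,0,0],
    [0,0,0],
    [0,0,0],
    [0,0,2],
    [0,0,2],
    [0,0,0],
    [0,0,0]
  ],
  "twist": [-0.17,-0.17,-0.17,-0.15,0,0,0,0]
}}

```text
t: 15.45
tool_pos: [0.5883, -0.2206, 0.2333]
orientation: [-0.252, -3.131, -0.001]
force: [1.7, 0.1, -1.4]
opening: 0.0075
gripper_force: 35.0
```

{"method": "apply_moves", "body": {
  "delta_pos": [
    [0,0,0],
    [0,0,0],
    [0,0,0],
    [0,0,0],
    [0,0,0],
    [0,0,0],
    [0,0,0],
    [0,0,0]
  ],
  "twist": [0,0,0,0,0,0,0,0]
}}

```text
t: 16.45
tool_pos: [0.5885, -0.2207, 0.2337]
orientation: [0.251, 3.132, 0.0]
force: [0.7, -0.2, -1.2]
opening: 0.0078
gripper_force: 35.0
```

```bash
python3 go.py .588 -.221 .232 81
```

```text
t 16.45 pos [ 0.5885 -0.2207  0.2337] yaw 80.84 tz [ 0.  0. -1.] q6 -1.85 F [ 0.7 -0.2 -1.2] open 0.0078 gf 35.0
delta cm [ 0.04 -0.04  0.17] rows@5cm 0.03535189993113189 twist -0.003
```

{"method": "apply_moves", "body": {
  "delta_pos": [
    [0,0,-2],
    [0,0,-3],
    [0,0,-3],
    [0,0,-3],
    [0,0,-3],
    [0,0,0],
    [0,0,0],
    [0,0,0]
  ],
  "twist": [0,0.1,0.17,0.17,0.17,0.17,0.17,0.17]
}}

```text
t: 17.45
tool_pos: [0.5885, -0.2207, 0.3757]
orientation: [1.882, 2.513, 0.001]
force: [0.5, -0.1, -1.9]
opening: 0.0074
gripper_force: 35.0
```

{"method": "apply_moves", "body": {
  "delta_pos": [
    [0,0,0],
    [0,0,0],
    [0,0,0],
    [0,0,0],
    [0,0,0]
  ],
  "twist": [0.17,0.17,0.155,0,0]
}}

```text
t: 18.08
tool_pos: [0.5885, -0.2207, 0.3746]
orientation: [2.432, 1.987, 0.001]
force: [-0.4, 0.3, -1.8]
opening: 0.0075
gripper_force: 35.0
```

```bash
python3 go.py .4215 .2377 .372 -11.7
```

```text
t 18.07 pos [ 0.5885 -0.2207  0.3746] yaw -11.49 tz [ 0.001 -0.    -1.   ] q6 -0.24 F [-0.4  0.3 -1.8] open 0.0075 gf 35.0
delta cm [ 41.6  -25.5    0.22] rows@5cm 9.758129271251104 twist 0.004
```

{"method": "apply_moves", "body": {
  "delta_pos": [
    [2,-1.2,0],
    [3.6,-2.2,0],
    [3.6,-2.2,0],
    [3.6,-2.2,0],
    [3.6,-2.2,0],
    [3.6,-2.2,0],
    [3.6,-2.2,0],
    [3.6,-2.2,0]
  ],
  "twist": [0.004,0,0,0,0,0,0,0]
}}

```text
t: 19.08
tool_pos: [0.4815, 0.0809, 0.3742]
orientation: [2.437, 1.982, 0.001]
force: [0.3, 0.5, -1.2]
opening: 0.0078
gripper_force: 35.0
```

{"method": "apply_moves", "body": {
  "delta_pos": [
    [3.6,-2.2,0],
    [3.6,-2.2,0],
    [3.6,-2.2,0],
    [3.6,-2.2,0],
    [0,0,0],
    [0,0,0]
  ],
  "twist": [0,0,0,0,0,0]
}}

```text
t: 19.82
tool_pos: [0.4258, 0.2385, 0.3739]
orientation: [2.438, 1.981, 0.0]
force: [0.4, -0.3, -1.0]
opening: 0.0074
gripper_force: 35.0
```

```bash
python3 go.py .4215 .2377 .223 -11.7
```

```text
t 19.82 pos [0.4258 0.2385 0.3739] yaw -11.8 tz [ 0. -0. -1.] q6 0.61 F [ 0.4 -0.3 -1. ] open 0.0074 gf 35.0
delta cm [-0.16 -0.42 15.09] rows@5cm 3.019904185962601 twist -0.002
```

{"method": "apply_moves", "body": {
  "delta_pos": [
    [-0.2,-0.4,2],
    [0,0,3],
    [0,0,3],
    [0,0,3],
    [0,0,3],
    [0,0,1.1],
    [0,0,0],
    [0,0,0]
  ],
  "twist": [0,0,0,0,0,0,0,0]
}}

```text
t: 20.82
tool_pos: [0.4223, 0.2377, 0.2243]
orientation: [2.44, 1.978, 0.003]
force: [0.3, 0.2, -1.0]
opening: 0.0079
gripper_force: 35.0
```

```bash
python3 go.py .4215 .2377 .223 -11.7; python3 - <<'E'
from plant import robot
import cv2,numpy as np
c=robot.read_camera("side"); np.save("pics/s3.npy",c,allow_pickle=True)
w=robot.read_camera("wrist"); np.save("pics/w3.npy",w,allow_pickle=True)
a=cv2.resize(c["frame"][110:220,140:260,::-1],(480,440),interpolation=cv2.INTER_CUBIC)
cv2.imwrite("pics/q1.png",np.hstack([a,cv2.resize(w["frame"][:,:,::-1],(320,240))[:, :] if 0 else cv2.copyMakeBorder(cv2.resize(w["frame"][:,:,::-1],(320,240)),0,200,0,0,cv2.BORDER_CONSTANT)]))
E
```

```text
t 20.82 pos [0.4223 0.2377 0.2243] yaw -11.93 tz [ 0.002  0.001 -1.   ] q6 0.62 F [ 0.3  0.2 -1. ] open 0.0079 gf 35.0
delta cm [-0.02 -0.08  0.13] rows@5cm 0.03024728074737627 twist -0.004
```

View pics/q1.png

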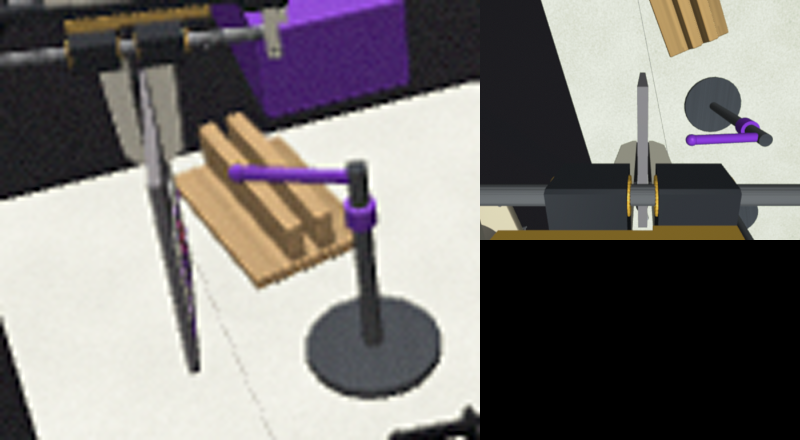

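```bash
python3 - <<'E'
from h import *
np.set_printoptions(precision=4,suppress=True)
c=np.load("pics/w3.npy",allow_pickle=True).item();s=np.load("pics/s3.npy",allow_pickle=True).item()
def pm(c,x0,x1,y0,y1):
    h=cv2.cvtColor(c["frame"],cv2.COLOR_RGB2HSV); m=cv2.inRange(h,(125,90,50),(150,255,255)); k=np.zeros_like(m);k[y0:y1,x0:x1]=m[y0:y1,x0:x1]; return k
m=pm(c,340,520,200,280); xs=np.nonzero(m)[1]
for x in range(xs.min(),xs.max()+1,8):
    y=np.nonzero(m[:,x])[0]; print(x,y.min(),y.max(),end="; ")
m2=pm(s,185,240,140,175); x2=np.nonzero(m2)[1]; print("\nside")
for x in range(x2.min(),x2.max()+1,3):
    y=np.nonzero(m2[:,x])[0]; print(x,y.min(),y.max(),end="; ")
tp=(xs.min()+7, np.nonzero(m[:,xs.min()+7])[0].mean()); ts=(x2.min()+2.0,np.nonzero(m2[:,x2.min()+2])[0].mean())
print("\n",tp,ts,onz(c,tp,.176),tri(c,tp,s,ts))
for p in [(440,0),(470,0)]:
    y=np.nonzero(m[:,p[0]])[0]; print(p[0],[onz(c,(p[0],y.mean()),z) for z in (.166,.168)])
E
```

```text
361 241 248; 369 236 254; 377 237 252; 385 236 252; 393 236 251; 401 236 251; 409 235 250; 417 235 250; 425 235 250; 433 235 249; 441 234 249; 449 212 249; 457 207 248; 465 207 248; 473 210 247; 481 214 247; 489 223 224; 
side
186 173 173; Traceback (most recent call last):
  File "<stdin>", line 11, in <module>
    return umr_minimum(a, axis, None, out, keepdims, initial, where)
ValueError: zero-size array to reduction operation minimum which has no identity
```

```bash
python3 - <<'E'
from h import *
np.set_printoptions(precision=4,suppress=True)
c=np.load("pics/w3.npy",allow_pickle=True).item();s=np.load("pics/s3.npy",allow_pickle=True).item()
a=onz(c,(369.5,245),.176); print(a,tri(c,(369.5,245),s,(199.2,153.1)))
b=onz(c,(483,239.5),.164);print(b,np.linalg.norm(b-a),np.degrees(np.arctan2(*(b-a)[1::-1])))
b=onz(c,(441,241.5),.1685);print(b,np.degrees(np.arctan2(*(b-a)[1::-1])))
E
```

```text
[0.4696 0.2281 0.176 ] (array([0.4702, 0.2278, 0.1756]), np.float64(0.0012123869784180074))
[0.5384 0.2122 0.164 ] 0.07168235483072787 -12.969675503101001
[0.512  0.2183 0.1685] -12.99284059890543
```

{"method": "apply_moves", "body": {
  "delta_pos": [
    [0,1,0.1],
    [0,1,0],
    [0,1,0],
    [0,1,0],
    [0,0.8,0],
    [0,0.5,0.05],
    [0,0.5,0.1],
    [0,0,0]
  ],
  "twist": [0,0,0,0,0,0,0,0]
}}

```text
t: 21.92
tool_pos: [0.4783, 0.2256, 0.2199]
orientation: [-2.44, -1.979, 0.001]
force: [0.2, -0.5, -1.7]
opening: 0.0076
gripper_force: 35.0
```

```bash
python3 go.py .5037 .2205 .217 -12; python3 - <<'E'
from plant import robot
import cv2,numpy as np
c=robot.read_camera("side")
w=robot.read_camera("wrist")
a=cv2.resize(c["frame"][110:220,140:260,::-1],(480,440),interpolation=cv2.INTER_CUBIC)
cv2.imwrite("pics/q2.png",np.hstack([a,cv2.copyMakeBorder(cv2.resize(w["frame"][:,:,::-1],(320,240)),0,200,0,0,cv2.BORDER_CONSTANT)]))
E
```

```text
t 21.93 pos [0.4783 0.2256 0.2199] yaw -11.92 tz [-0. -0. -1.] q6 0.55 F [ 0.2 -0.5 -1.7] open 0.0076 gf 35.0
delta cm [0.03 2.59 0.29] rows@5cm 0.5220892807200609 twist 0.001
```

View pics/q2.png

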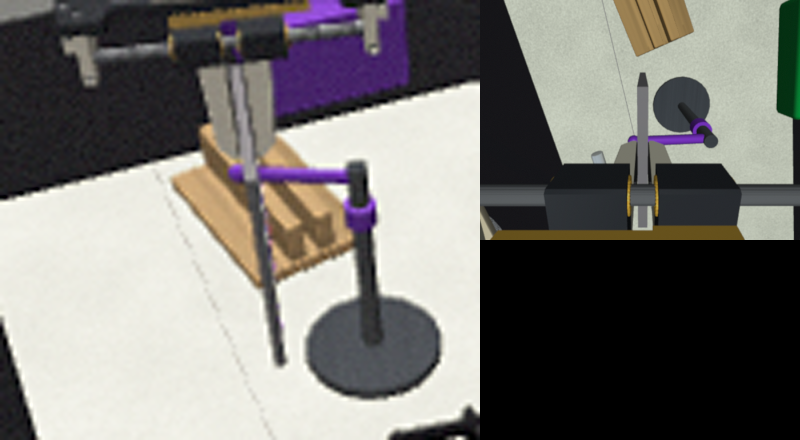

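{"method": "apply_moves", "body": {
  "delta_pos": [
    [0,0.5,0.08],
    [0,0.5,0.08],
    [0,0.6,0.09],
    [0,0.6,0.09],
    [0,0.4,0.06],
    [0,0,0.2],
    [0,0,0.2],
    [0,0,0]
  ],
  "twist": [0,0,0,0,0,0,0,0]
}}

```text
t: 23.02
tool_pos: [0.5033, 0.2203, 0.2118]
orientation: [-2.44, -1.979, 0.001]
force: [-0.5, 0.3, -1.5]
opening: 0.0078
gripper_force: 35.0
```

```bash
python3 go.py .5037 .2205 .21 -12
```

```text
t 23.02 pos [0.5033 0.2203 0.2118] yaw -11.91 tz [-0.001 -0.    -1.   ] q6 0.53 F [-0.5  0.3 -1.5] open 0.0078 gf 35.0
delta cm [0.03 0.03 0.18] rows@5cm 0.03731386939721529 twist 0.002
```

Lower until the peg carries the weight.

{"method": "apply_moves", "body": {
  "delta_pos": [
    [0,0,0.1],
    [0,0,0.1],
    [0,0,0],
    [0,0,0],
    [0,0,0]
  ],
  "twist": [0,0,0,0,0]
}}

```text
t: 23.65
tool_pos: [0.5037, 0.2204, 0.2102]
orientation: [-2.44, -1.979, -0.0]
force: [-0.3, -0.3, 0.6]
opening: 0.0079
gripper_force: 35.0
```

{"method": "apply_moves", "body": {
  "delta_pos": [
    [0,0,0.1],
    [0,0,0],
    [0,0,0],
    [0,0,0]
  ],
  "twist": [0,0,0,0]
}}

```text
t: 24.15
tool_pos: [0.5038, 0.2204, 0.2099]
orientation: [2.44, 1.979, 0.001]
force: [-2.5, -1.2, 5.5]
opening: 0.008
gripper_force: 35.0
```

{"method": "apply_moves", "body": {
  "delta_pos": [
    [0,0,0],
    [0,0,0],
    [0,0,0]
  ],
  "twist": [0,0,0],
  "squeeze": 4
}}

```text
t: 24.52
tool_pos: [0.5041, 0.2204, 0.2097]
orientation: [2.44, 1.978, 0.002]
force: [0.2, -0.6, 5.4]
opening: 0.008
gripper_force: 4.0
```

{"method": "apply_moves", "body": {
  "delta_pos": [
    [0,0,0],
    [0,0,0],
    [0,0,0],
    [0,0,0],
    [0,0,0],
    [0,0,0],
    [0,0,0],
    [0,0,0]
  ],
  "twist": [0,0,0,0,0,0,0,0],
  "gripper": 3
}}

```text
t: 25.52
tool_pos: [0.5036, 0.2203, 0.2092]
orientation: [-2.44, -1.979, -0.0]
force: [-0.2, 0.3, 0.8]
opening: 0.03
gripper_force: 0.0
```

{"method": "apply_moves", "body": {
  "delta_pos": [
    [0,0,-1],
    [0,0,-2],
    [0,0,-3],
    [0,0,-3],
    [0,0,-3],
    [0,0,-3],
    [0,0,-1],
    [0,0,0]
  ],
  "twist": [0,0,0,0,0,0,0,0]
}}

```text
t: 26.52
tool_pos: [0.5039, 0.2204, 0.3702]
orientation: [2.44, 1.978, 0.003]
force: [0.1, 0.3, -0.0]
opening: 0.0302
gripper_force: 0.0
```

```bash
python3 go.py; python3 - <<'E'
from plant import robot
import cv2,numpy as np
c=robot.read_camera("side"); w=robot.read_camera("wrist")
a=cv2.resize(c["frame"][110:220,140:260,::-1],(480,440),interpolation=cv2.INTER_CUBIC)
cv2.imwrite("pics/q3.png",np.hstack([a,cv2.copyMakeBorder(cv2.resize(w["frame"][:,:,::-1],(320,240)),0,200,0,0,cv2.BORDER_CONSTANT)]))
E
```

```text
t 26.52 pos [0.5039 0.2204 0.3702] yaw -11.92 tz [ 0.002  0.001 -1.   ] q6 0.53 F [ 0.1  0.3 -0. ] open 0.0302 gf 0.0
```

View pics/q3.png

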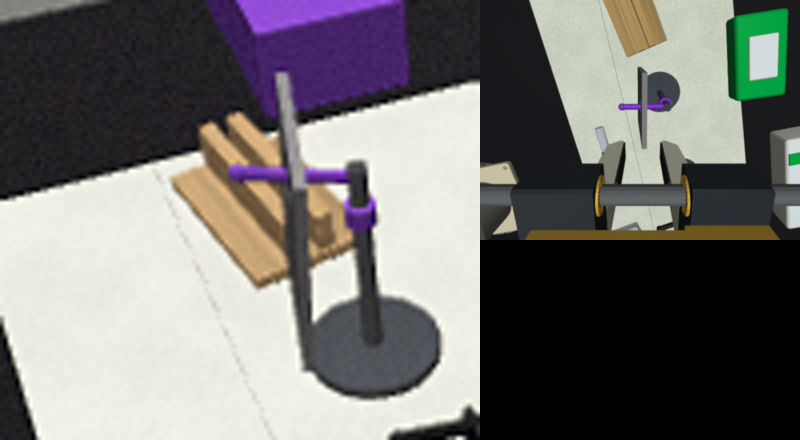

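{"method": "apply_moves", "body": {
  "delta_pos": [
    [0,0,0],
    [0,0,0],
    [0,0,0],
    [0,0,0],
    [0,0,0],
    [0,0,0],
    [0,0,0],
    [0,0,0]
  ],
  "twist": [0,0,0,0,0,0,0,0]
}}

```text
t: 27.62
tool_pos: [0.5036, 0.2203, 0.3691]
orientation: [-2.44, -1.979, -0.0]
force: [0.8, 0.5, -0.4]
opening: 0.0301
gripper_force: 0.0
```

```bash
python3 - <<'E'
from plant import robot
import numpy as np,cv2
a=robot.read_camera("side")["frame"]
for _ in range(12): b=robot.read_camera("side")["frame"]
roi=np.s_[110:220,180:235]
d=cv2.absdiff(cv2.GaussianBlur(a,(5,5),0),cv2.GaussianBlur(b,(5,5),0))[roi]; print("diff",d.max(),d.mean())
p=cv2.resize(b[110:220,140:260,::-1],(480,440),interpolation=cv2.INTER_CUBIC); q=cv2.imread("pics/q3.png")[:,:480]
e=cv2.absdiff(cv2.GaussianBlur(p,(21,21),0),cv2.GaussianBlur(q,(21,21),0)); print("vs q3",e.max(),e.mean())
if d.max()<40 and e[:, 220:340].max()<40: print(robot.close_job())
E
```

```text
diff 8 0.5414876033057852
vs q3 11 0.6693655303030303
the job is handed in; nothing more can be done
None
```

The plate was shown to the lens decorated side first, then plain back, and now hangs still on the purple peg with the arm clear; I handed the job in at about 28 s, and the hand-in returned no verdict.

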